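# Restock the button tray

## Robot

A 7-joint arm with a two-finger parallel gripper is mounted at the origin on the work surface. World frame = base frame: x ahead of the robot, y to its left, z up, the work surface at z = 0. Lengths are in m, angles in rad, forces in N, time in s.
With the tool pointing down it reaches from about 0.425 to 0.975 m from the base axis. Payload 16.7 kg.
Tool frame: the origin (TCP) lies midway between the tips of the shut fingers; the grasp point (between the pads) lies 19 mm behind it (r.tcp_to_grasp is the distance from the TCP to the grasp point, in m); z points along the fingers, y is the line along which they close (so a half turn about z gives the same grasp; the last joint's range is limited). The gripper opens to 85 mm and grips with 20 to 120 N. Pads are 22 mm wide; open, the fingers measure 114 mm over their backs; the gripper's body (76 mm by 85 mm) begins 54 mm behind the grasp point. The pads swing forward as they close: fully open they stand 13 mm farther back than shut.
Start: joints at [-1.48, 0.426, 0.074, 1.606, -0.034, 1.111, -0.067], TCP at [0.16, 0.656, 0.231] pointing down, gripper open.
Joint ranges: [-2.85, 2.85], [-0.5, 2.14], [-1.23, 1.37], [0.21, 2.46], [-1.02, 4.16], [0.16, 2.05], [-2.73, 2.73]. Speed limits (rad/s): [1.89, 1.89, 2.39, 2.39, 3.01, 3.01, 3.01].

## Interface

Orientations are given as [roll, pitch, yaw] about the fixed x, y, z axes, in that order (R = Rz(yaw) Ry(pitch) Rx(roll)).
In Python, from rig import observe, capture, camera_params, job, r gives the robot as it stands.
- The arm moves only by the tool step_arm, never from a script. Its argument "series" is a list of rows, each a list of 3 entries, a list of its own where there are three numbers: the closure, from -1 (fully open) to 1 (shut), then the shift along the tool's x, y, z in m, then the turn, a rotation vector about the tool's x, y, z in degrees. A call has 1 to 12 rows; each row is the pose to reach, as a shift and turn from the pose commanded when the call began, along the tool's axes at that moment; what a row does not reach only later rows make up. A row lasts 1/10 s, in which the tool goes at most 50 mm and 8.59 degrees, less where a joint would pass 70% of its speed; a pose out of reach is approached as far as the arm can. A call with a gripper value outside its range is refused whole. The fingers move at their own pace and stop on an object; "force" is the grip in N (left out, the last holds). Time passes only in rows, so rows that repeat a pose let the fingers close. It gives the time, the measured TCP pose, the force, the opening and the grip force at its end, in the units of the state.
- observe(): the state, without advancing time (a new reading comes with each control period).
- capture(name): name is "side" or "top"; returns the picture (480x640x3 uint8, blue, green, red); there is no depth.
- camera_params(name): a dict with "fx", "fy", "cx", "cy" (pixels), "rvec" (rotation vector, rad) and "tvec" (3), from world to camera coordinates, as OpenCV has them. Camera axes: x right, y down, z forward; pixel columns grow to the right and rows downward; lengths in m; the calibration is good to about 2 mm. A picture is of the moment at which its call begins. camera_params takes no time and is no camera call.
- job.sign_off(): hands the job in; it is judged then, once.
The state is a dict: "t": time; "joints": joint angles; "joint_velocities": joint speeds; "effort": joint torques, N m; "position": TCP position; "tool_rot": TCP orientation; "contact_force": force on the tool from outside, world axes, zero at the start; "wrist_torque": the same for the moment, N m; "opening": opening from 0.0 (shut) to 1.0 (fully open); "gripper_force": force on a finger pad.
Only numpy, scipy, OpenCV 4.12 (cv2) and the standard library are available. Lean on these libraries where they do the work, as an engineer would, in place of code of your own. Each camera call takes 0.05 s, during which the arm holds its last target. There are 200 camera calls.

## Task

Put the loose button jars away: stand each one upright in the tray lane that already holds a jar of the same colour, in the free space in front of that jar, setting the glass down gently rather than dropping it. Leave the black jar, which has no lane in the tray, where it stands, and do not shift the jars already in the tray.

Things in the scene. Friction and masses are not known exactly. Their poses are not given: they have to be found in the camera images.
- jar_red: Loose jar to put away: upright glass jar of red buttons, 50 mm across and 68 mm high: straight glass to 50 mm, aluminium lid (also 50 mm across) to 64 mm, a red sample button 31 mm across on the lid; about 160 g. Origin at the centre of its underside, z up. Starts standing on the table to the robot's right; places are shuffled. 
- jar_blue: Loose jar to put away: upright glass jar of blue buttons, 50 mm across and 68 mm high: straight glass to 50 mm, aluminium lid (also 50 mm across) to 64 mm, a blue sample button 31 mm across on the lid; about 160 g. Origin at the centre of its underside, z up. Starts standing on the table to the robot's right; places are shuffled. 
- jar_yellow: Loose jar to put away: upright glass jar of yellow buttons, 50 mm across and 68 mm high: straight glass to 50 mm, aluminium lid (also 50 mm across) to 64 mm, a yellow sample button 31 mm across on the lid; about 160 g. Origin at the centre of its underside, z up. Starts standing on the table to the robot's right; places are shuffled. 
- jar_green: Loose jar to put away: upright glass jar of green buttons, 50 mm across and 68 mm high: straight glass to 50 mm, aluminium lid (also 50 mm across) to 64 mm, a green sample button 31 mm across on the lid; about 160 g. Origin at the centre of its underside, z up. Starts standing on the table to the robot's right; places are shuffled. 
- jar_black: Loose jar to leave where it stands: upright glass jar of black buttons, 50 mm across and 68 mm high: straight glass to 50 mm, aluminium lid (also 50 mm across) to 64 mm, a black sample button 31 mm across on the lid; about 160 g. Origin at the centre of its underside, z up. Starts standing on the table to the robot's right; places are shuffled. Only things under 35 mm high lie among the jars.
- stock_red: Jar already in the tray, loose, to leave in place: upright glass jar of red buttons, 50 mm across and 68 mm high: straight glass to 50 mm, aluminium lid (also 50 mm across) to 64 mm, a red sample button 31 mm across on the lid; about 160 g. Origin at the centre of its underside, z up. Stands mid-width in one lane of the tray, at its far end, at about tray x = +46 mm; which lane changes.
- stock_blue: Jar already in the tray, loose, to leave in place: upright glass jar of blue buttons, 50 mm across and 68 mm high: straight glass to 50 mm, aluminium lid (also 50 mm across) to 64 mm, a blue sample button 31 mm across on the lid; about 160 g. Origin at the centre of its underside, z up. Stands mid-width in one lane of the tray, at its far end, at about tray x = +46 mm; which lane changes.
- stock_yellow: Jar already in the tray, loose, to leave in place: upright glass jar of yellow buttons, 50 mm across and 68 mm high: straight glass to 50 mm, aluminium lid (also 50 mm across) to 64 mm, a yellow sample button 31 mm across on the lid; about 160 g. Origin at the centre of its underside, z up. Stands mid-width in one lane of the tray, at its far end, at about tray x = +46 mm; which lane changes.
- stock_green: Jar already in the tray, loose, to leave in place: upright glass jar of green buttons, 50 mm across and 68 mm high: straight glass to 50 mm, aluminium lid (also 50 mm across) to 64 mm, a green sample button 31 mm across on the lid; about 160 g. Origin at the centre of its underside, z up. Stands mid-width in one lane of the tray, at its far end, at about tray x = +46 mm; which lane changes.
- tray: Fixed pine tray, 172 (x) by 336 (y) mm; walls and dividers 8 mm thick, tops 30 mm above the table, floor 6 mm thick. Dividers along x make four lanes centred at tray y = -123, -41, 41, 123 mm, each 74 mm wide, 156 mm long inside; their near half is empty, a jar fits at tray x = -46 mm. Origin: centre of underside; x away from the robot (within 15 degrees), y to its left, z up.

How it is judged:
At the end, for the whole second after the job is handed in: Red, blue, yellow and green jars each upright (0.06 rad) and at rest on the tray floor (within 3 mm), within 16 mm of the middle of the lane holding the same colour; stock jars upright, at rest, within 15 mm and the black jar upright, within 20 mm of where they stood (((y of jar_red in the frame of tray between -0.139 and -0.107 m and y of stock_red in the frame of tray between -0.153 and -0.093 m) or (y of jar_red in the frame of tray between -0.057 and -0.025 m and y of stock_red in the frame of tray between -0.071 and -0.011 m) or (y of jar_red in the frame of tray between 0.025 and 0.057 m and y of stock_red in the frame of tray between 0.011 and 0.071 m) or (y of jar_red in the frame of tray between 0.107 and 0.139 m and y of stock_red in the frame of tray between 0.093 and 0.153 m)) and x of jar_red in the frame of tray between -0.062 and 0.062 m and z of jar_red in the frame of tray between 0.003 and 0.009 m and angle between each of jar_red, stock_red, jar_blue, stock_blue, jar_yellow, stock_yellow, jar_green, stock_green, jar_black's own z axis and vertical below 0.06 rad and linear speed of each of jar_red, stock_red, jar_blue, stock_blue, jar_yellow, stock_yellow, jar_green, stock_green below 0.02 m/s and distance of each of stock_red, stock_blue, stock_yellow, stock_green from where it was at the start of the episode below 0.015 m and ((y of jar_blue in the frame of tray between -0.139 and -0.107 m and y of stock_blue in the frame of tray between -0.153 and -0.093 m) or (y of jar_blue in the frame of tray between -0.057 and -0.025 m and y of stock_blue in the frame of tray between -0.071 and -0.011 m) or (y of jar_blue in the frame of tray between 0.025 and 0.057 m and y of stock_blue in the frame of tray between 0.011 and 0.071 m) or (y of jar_blue in the frame of tray between 0.107 and 0.139 m and y of stock_blue in the frame of tray between 0.093 and 0.153 m)) and x of jar_blue in the frame of tray between -0.062 and 0.062 m and z of jar_blue in the frame of tray between 0.003 and 0.009 m and ((y of jar_yellow in the frame of tray between -0.139 and -0.107 m and y of stock_yellow in the frame of tray between -0.153 and -0.093 m) or (y of jar_yellow in the frame of tray between -0.057 and -0.025 m and y of stock_yellow in the frame of tray between -0.071 and -0.011 m) or (y of jar_yellow in the frame of tray between 0.025 and 0.057 m and y of stock_yellow in the frame of tray between 0.011 and 0.071 m) or (y of jar_yellow in the frame of tray between 0.107 and 0.139 m and y of stock_yellow in the frame of tray between 0.093 and 0.153 m)) and x of jar_yellow in the frame of tray between -0.062 and 0.062 m and z of jar_yellow in the frame of tray between 0.003 and 0.009 m and ((y of jar_green in the frame of tray between -0.139 and -0.107 m and y of stock_green in the frame of tray between -0.153 and -0.093 m) or (y of jar_green in the frame of tray between -0.057 and -0.025 m and y of stock_green in the frame of tray between -0.071 and -0.011 m) or (y of jar_green in the frame of tray between 0.025 and 0.057 m and y of stock_green in the frame of tray between 0.011 and 0.071 m) or (y of jar_green in the frame of tray between 0.107 and 0.139 m and y of stock_green in the frame of tray between 0.093 and 0.153 m)) and x of jar_green in the frame of tray between -0.062 and 0.062 m and z of jar_green in the frame of tray between 0.003 and 0.009 m and distance of jar_black from where it was at the start of the episode below 0.02 m); the robot touches nothing.
It fails at once if a jar already in the tray is shifted more than 15 mm or knocked over (distance of any of stock_red, stock_blue, stock_yellow, stock_green from where it was at the start of the episode above 0.015 m or angle between any of stock_red, stock_blue, stock_yellow, stock_green's own z axis and vertical above 0.3 rad).
It fails at once if the black jar is moved more than 20 mm or knocked over (distance of jar_black from where it was at the start of the episode above 0.02 m or angle between jar_black's own z axis and vertical above 0.3 rad).
It fails at once if a jar is dropped into the tray (reaches its floor at more than 0.6 m/s, a fall of about 2 cm) ((z of jar_red in the frame of tray below 0.014 m and linear speed of jar_red above 0.6 m/s and x of jar_red in the frame of tray between -0.08 and 0.08 m and y of jar_red in the frame of tray between -0.165 and 0.165 m) or (z of jar_blue in the frame of tray below 0.014 m and linear speed of jar_blue above 0.6 m/s and x of jar_blue in the frame of tray between -0.08 and 0.08 m and y of jar_blue in the frame of tray between -0.165 and 0.165 m) or (z of jar_yellow in the frame of tray below 0.014 m and linear speed of jar_yellow above 0.6 m/s and x of jar_yellow in the frame of tray between -0.08 and 0.08 m and y of jar_yellow in the frame of tray between -0.165 and 0.165 m) or (z of jar_green in the frame of tray below 0.014 m and linear speed of jar_green above 0.6 m/s and x of jar_green in the frame of tray between -0.08 and 0.08 m and y of jar_green in the frame of tray between -0.165 and 0.165 m)).
It also fails if it takes over 99 s, if anything falls off the work surface, if the arm or the gripper's body presses on something with over 40 N, if the wrist force passes 120 N, or if a joint passes its speed limit or range.

## Working session

There is one attempt and no reset: what is moved stays moved. The work goes in short steps, Python scripts to look and compute and a tool call to move; the robot and the scene stay as the last step left them, time stands still between calls to the robot, and variables do not carry over. Pictures are saved under pics/ and viewed, at most 14 in all, crops included, and the job is handed in when it is done.

Besides the shell and the picture viewer there is one more tool, called by a JSON object that holds its "name" and its "arguments", one argument or row to a line. step_arm: Moves the arm, as the interface text tells. Its arguments: {"type":"object","properties":{"series":{"type":"array","items":{"type":"array"}},"force":{"type":"number"}},"required":["series"]}

```bash
mkdir -p pics; ls; python3 - <<'E'
from rig import *
import cv2
for n in("top","side"):
    cv2.imwrite(f"pics/{n}0.png",capture(n)); print(n,camera_params(n))
print(observe(), r.tcp_to_grasp)
E
```

```text
pics
top {'fx': 560.5645164343418, 'fy': 560.5645164343418, 'cx': 318.8294319677132, 'cy': 241.54300962964595, 'rvec': array([ 2.00048165, -2.18740955,  0.27541051]), 'tvec': array([0.02562134, 0.57089654, 1.13709323])}
side {'fx': 529.7064974114843, 'fy': 529.7064974114843, 'cx': 326.49755075821605, 'cy': 241.20624841383443, 'rvec': array([ 2.18992687, -0.85711661,  0.40034773]), 'tvec': array([-0.4183288 ,  0.2706269 ,  0.91344494])}
{'t': 0.1, 'joints': array([-1.48049436,  0.4266733 ,  0.07388392,  1.60655897, -0.03408894,
        1.11075754, -0.06709967]), 'joint_velocities': array([ 0.00039367, -0.00274561, -0.0014763 , -0.00096958, -0.0006725 ,
        0.00053337,  0.0003426 ]), 'effort': array([ 7.08250212e-03, -9.51530457e+01,  3.77040491e+00, -4.64408004e+01,
        1.94507983e-02,  6.27010188e-03,  1.20864670e-04]), 'position': array([0.16028095, 0.65532106, 0.23067193]), 'tool_rot': array([-3.14046020e+00,  1.03074996e-04,  2.90173573e+00]), 'contact_force': array([-0.19545672,  0.0301904 , -0.23500931]), 'wrist_torque': array([ 0.01467432, -0.04941796, -0.01764476]), 'gripper_force': 0.0, 'opening': 0.9998016133582022} 0.0187
```

View pics/top0.png

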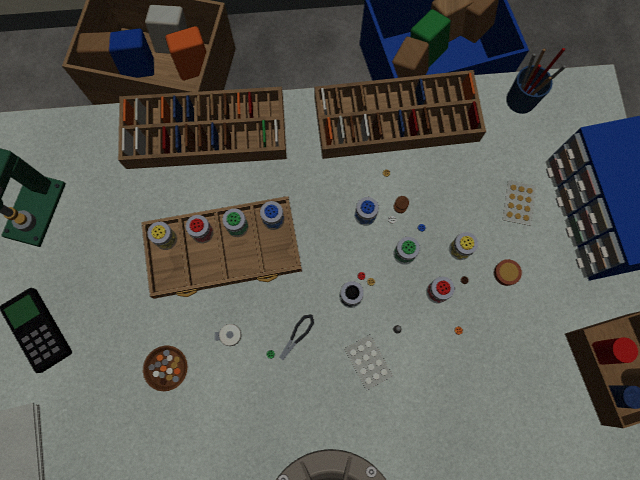

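View pics/side0.png

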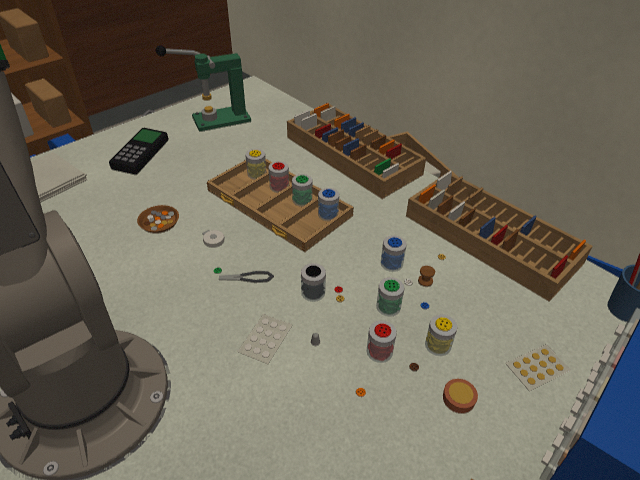

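The top view shows the tray with lanes, from left, holding yellow (159,233), red (198,227), green (234,219) and blue (272,212). The loose jars are blue (367,209), green (407,249), yellow (465,244), red (442,289) and black (352,293). I'll enlarge both areas to read positions.

```bash
python3 - <<'E'
import cv2
a=cv2.imread("pics/top0.png")
cv2.imwrite("pics/c1.png",cv2.resize(a[180:310,335:495],None,fx=4.5,fy=4.5,interpolation=cv2.INTER_CUBIC))
cv2.imwrite("pics/c2.png",cv2.resize(a[185:305,135:310],None,fx=4.5,fy=4.5,interpolation=cv2.INTER_CUBIC))
E
```

```text
(no output)
```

View pics/c1.png

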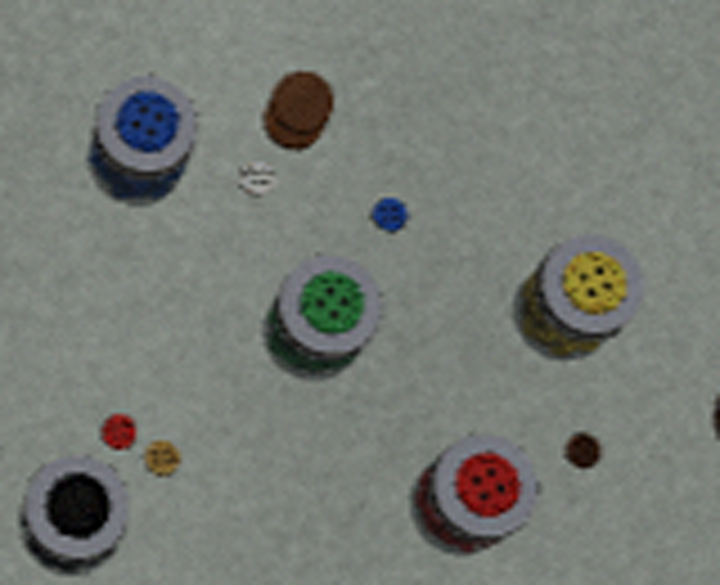

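View pics/c2.png

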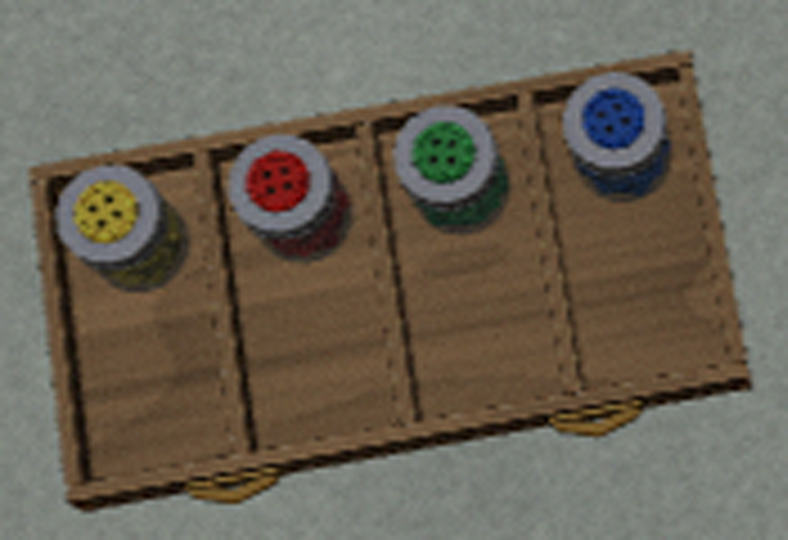

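The crops give button centres: loose in c1 at blue (148,122), green (332,302), yellow (596,282), red (489,484), black (78,506); stock in c2 at yellow (106,211), red (280,181), green (443,153), blue (613,118). The tray's top corners in c2 are (32,168), (690,53), (748,380), (70,492).

```bash
cat > h.py <<'E'
from rig import *
import numpy as np, cv2
from scipy.spatial.transform import Rotation as R
def back(px,z,cam="top"):
    p=camera_params(cam);K=np.array([[p['fx'],0,p['cx']],[0,p['fy'],p['cy']],[0,0,1]])
    M=cv2.Rodrigues(p['rvec'])[0];c=-M.T@p['tvec'];d=M.T@np.linalg.inv(K)@[*px,1]
    return (c+d*(z-c[2])/d[2])[:2]
def crop(q,o,s=4.5): return (np.array(q)+.5)/s-.5+o
def rel(target,yaw):
    "shift (m) and turn (deg) in tool axes from now to target, tool down with closing axis y at yaw+90"
    s=observe();Rm=R.from_euler('xyz',s['tool_rot'])
    cand=[R.from_euler('xyz',[np.pi,0,yaw+k]) for k in(0,np.pi)]
    t=min(((Rm.inv()*c).as_rotvec(degrees=True) for c in cand),key=np.linalg.norm)
    print('shift',Rm.inv().apply(np.array(target)-s['position']).round(4),'turn',t.round(2),'j7',s['joints'][6].round(2))
E
cat > m.py <<'E'
from h import *
c1=dict(blue=(148,122),green=(332,302),yellow=(596,282),red=(489,484),black=(78,506))
c2=dict(yellow=(106,211),red=(280,181),green=(443,153),blue=(613,118))
J={k:back(crop(v,(335,180)),.068) for k,v in c1.items()}
S={k:back(crop(v,(135,185)),.074) for k,v in c2.items()}
T=np.array([back(crop(q,(135,185)),.03) for q in[(32,168),(690,53),(748,380),(70,492)]])
# rigid fit corners + stock
loc=np.array([[.086,.168],[.086,-.168],[-.086,-.168],[-.086,.168]]+[[.046,y] for y in(.123,.041,-.041,-.123)])
obs=np.vstack([T]+[S[k] for k in('yellow','red','green','blue')])
a,b=loc-loc.mean(0),obs-obs.mean(0);U,_,V=np.linalg.svd(a.T@b);Q=V.T@U.T;o=obs.mean(0)-Q@loc.mean(0)
yaw=np.arctan2(Q[1,0],Q[0,0])
P={k:Q@[-.049,y]+o for k,y in dict(yellow=.123,red=.041,green=-.041,blue=-.123).items()}
if __name__=="__main__":
    print(np.linalg.det(Q),o,np.degrees(yaw));print((1e3*(obs-(loc@Q.T+o))).round(1))
    for k in J:print(k,J[k].round(4),P.get(k,np.zeros(2)).round(4),S.get(k))
    for k in J:print(k,{m:(int(1e3*np.hypot(*(J[m]-J[k]))),int(np.degrees(np.arctan2(*(J[m]-J[k])[::-1])))) for m in J if m!=k})
    rel([*J['blue'],.2],yaw+np.pi/2)
E
python3 m.py
```

```text
0.9999999999999997 [0.59132589 0.19164408] 5.141350606185434
[[-0.1 -0.5]
 [ 1.   2.1]
 [ 1.7  2.1]
 [ 6.  -1.4]
 [-3.  -0.3]
 [-2.7 -2.2]
 [-3.   0.7]
 [ 0.  -0.5]]
blue [ 0.6407 -0.1389] [0.5535 0.0647] [0.64819001 0.07274119]
green [ 0.5431 -0.2168] [0.5462 0.1464] [0.63782362 0.15562656]
yellow [ 0.5416 -0.3445] [0.5315 0.3098] [0.62316308 0.31799483]
red [ 0.449  -0.2791] [0.5388 0.2281] [0.63073633 0.23441461]
black [ 0.4558 -0.0853] [0. 0.] None
blue {'green': (124, -141), 'yellow': (228, -115), 'red': (237, -143), 'black': (192, 163)}
green {'blue': (124, 38), 'yellow': (127, -90), 'red': (112, -146), 'black': (157, 123)}
yellow {'blue': (228, 64), 'green': (127, 89), 'red': (113, 144), 'black': (273, 108)}
red {'blue': (237, 36), 'green': (112, 33), 'yellow': (113, -35), 'black': (193, 87)}
black {'blue': (192, -16), 'green': (157, -56), 'yellow': (273, -71), 'red': (193, -92)}
shift [-0.6554 -0.6573  0.0315] turn [-5.000e-02  5.000e-02  7.112e+01] j7 -0.07
```

{"name": "step_arm", "arguments": {
  "series": [
    [-1, [-0.655, -0.657, 0.03], [0, 0, 71]],
    [-1, [-0.655, -0.657, 0.03], [0, 0, 71]],
    [-1, [-0.655, -0.657, 0.03], [0, 0, 71]],
    [-1, [-0.655, -0.657, 0.03], [0, 0, 71]],
    [-1, [-0.655, -0.657, 0.03], [0, 0, 71]],
    [-1, [-0.655, -0.657, 0.03], [0, 0, 71]],
    [-1, [-0.655, -0.657, 0.03], [0, 0, 71]],
    [-1, [-0.655, -0.657, 0.03], [0, 0, 71]],
    [-1, [-0.655, -0.657, 0.03], [0, 0, 71]],
    [-1, [-0.655, -0.657, 0.03], [0, 0, 71]],
    [-1, [-0.655, -0.657, 0.03], [0, 0, 71]],
    [-1, [-0.655, -0.657, 0.03], [0, 0, 71]]
  ],
  "force": 40
}}

```text
t: 1.3
position: [0.4713, 0.1407, 0.212]
tool_rot: [3.141, -0.0, 1.663]
contact_force: [1.1, 1.4, -0.6]
opening: 0.998
gripper_force: 0.0
```

```bash
python3 -c "
from m import *
yw=np.radians(5.5)+np.pi/2
rel([*J['blue'],.2],yw);print(observe()['joints'].round(2),observe()['position'])"
```

```text
shift [-0.2941  0.143   0.0119] turn [ 0.01 -0.03 -0.22] j7 -0.21
[-0.95  0.16  0.59  2.06 -0.11  0.96 -0.21] [0.47125969 0.14072307 0.21201713]
```

{"name": "step_arm", "arguments": {
  "series": [
    [-1, [-0.294, 0.143, 0.012], [0, 0, 0]],
    [-1, [-0.294, 0.143, 0.012], [0, 0, 0]],
    [-1, [-0.294, 0.143, 0.012], [0, 0, 0]],
    [-1, [-0.294, 0.143, 0.012], [0, 0, 0]],
    [-1, [-0.294, 0.143, 0.012], [0, 0, 0]],
    [-1, [-0.294, 0.143, 0.012], [0, 0, 0]],
    [-1, [-0.294, 0.143, 0.012], [0, 0, 0]],
    [-1, [-0.294, 0.143, 0.012], [0, 0, 0]],
    [-1, [-0.294, 0.143, 0.012], [0, 0, 0]],
    [-1, [-0.294, 0.143, 0.012], [0, 0, 0]],
    [-1, [-0.294, 0.143, 0.012], [0, 0, 0]]
  ]
}}

```text
t: 2.4
position: [0.6399, -0.1358, 0.2]
tool_rot: [3.142, -0.001, 1.664]
contact_force: [0.0, -0.8, 0.0]
opening: 0.999
gripper_force: 0.0
```

```bash
python3 -c "
from m import *
yw=np.radians(5.5)+np.pi/2
rel([*J['blue'],.032],yw);print(observe()['joints'].round(2),observe()['position'])"
```

```text
shift [-0.0033  0.0005  0.168 ] turn [ 0.   -0.03 -0.16] j7 0.5
[-0.36  0.49  0.65  1.71 -0.34  1.05  0.5 ] [ 0.63991079 -0.13580725  0.20002044]
```

{"name": "step_arm", "arguments": {
  "series": [
    [-1, [-0.003, 0, 0.05], [0, 0, 0]],
    [-1, [-0.003, 0, 0.1], [0, 0, 0]],
    [-1, [-0.003, 0, 0.14], [0, 0, 0]],
    [-1, [-0.003, 0, 0.168], [0, 0, 0]],
    [-1, [-0.003, 0, 0.168], [0, 0, 0]],
    [1, [-0.003, 0, 0.168], [0, 0, 0]],
    [1, [-0.003, 0, 0.168], [0, 0, 0]],
    [1, [-0.003, 0, 0.168], [0, 0, 0]],
    [1, [-0.003, 0, 0.168], [0, 0, 0]],
    [1, [-0.003, 0, 0.168], [0, 0, 0]],
    [1, [-0.003, 0, 0.168], [0, 0, 0]],
    [1, [-0.003, 0, 0.168], [0, 0, 0]]
  ],
  "force": 40
}}

```text
t: 3.6
position: [0.6415, -0.1401, 0.0342]
tool_rot: [3.139, 0.0, 1.663]
contact_force: [-2.1, -0.2, 9.6]
opening: 0.574
gripper_force: 39.9
```

```bash
python3 -c "
from m import *
cv2.imwrite('pics/s1.png',cv2.resize(capture('side')[180:340,300:480],None,fx=3,fy=3))
print(observe()['contact_force'],observe()['position'])
yw=np.radians(5.5)+np.pi/2
rel([*P['blue'],.15],yw)"
```

```text
[-2.62138675  1.10890238 10.21740435] [ 0.64144027 -0.14015512  0.03416374]
shift [ 0.2121 -0.0684 -0.1161] turn [ 0.16  0.01 -0.23] j7 0.61
```

View pics/s1.png

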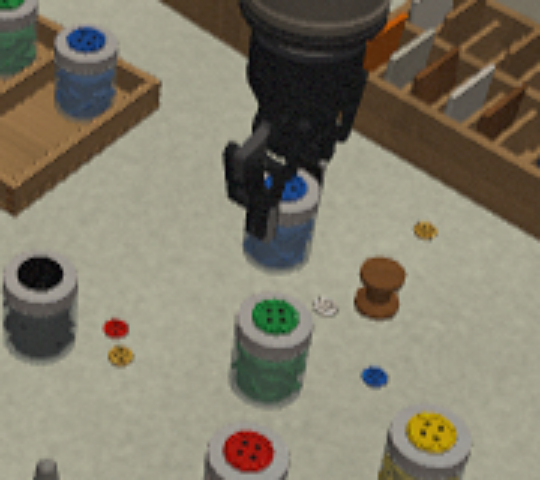

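The gripper has blue's lid and glass (opening 0.574, about 49 mm), and the jar stands upright. Next I lift it and carry it over.

{"name": "step_arm", "arguments": {
  "series": [
    [1, [0, 0, -0.03], [0, 0, 0]],
    [1, [0, 0, -0.07], [0, 0, 0]],
    [1, [0, 0, -0.116], [0, 0, 0]],
    [1, [0.03, -0.01, -0.116], [0, 0, 0]],
    [1, [0.07, -0.025, -0.116], [0, 0, 0]],
    [1, [0.11, -0.04, -0.116], [0, 0, 0]],
    [1, [0.15, -0.05, -0.116], [0, 0, 0]],
    [1, [0.18, -0.06, -0.116], [0, 0, 0]],
    [1, [0.2, -0.066, -0.116], [0, 0, 0]],
    [1, [0.212, -0.068, -0.116], [0, 0, 0]],
    [1, [0.212, -0.068, -0.116], [0, 0, 0]],
    [1, [0.212, -0.068, -0.116], [0, 0, 0]]
  ]
}}

```text
t: 4.85
position: [0.5537, 0.064, 0.1485]
tool_rot: [3.141, 0.0, 1.662]
contact_force: [0.2, -0.9, -2.1]
opening: 0.575
gripper_force: 42.5
```

```bash
python3 -c "
from m import *
print(observe()['contact_force'],observe()['position'])
yw=np.radians(5.5)+np.pi/2
rel([*P['blue'],.041],yw)"
```

```text
[ 0.23608346 -0.94095627 -2.09666596] [0.55371746 0.06399158 0.14846805]
shift [ 0.0008 -0.0002  0.1075] turn [ 0.05  0.01 -0.27] j7 0.15
```

{"name": "step_arm", "arguments": {
  "series": [
    [1, [0, 0, 0.03], [0, 0, 0]],
    [1, [0, 0, 0.06], [0, 0, 0]],
    [1, [0, 0, 0.085], [0, 0, 0]],
    [1, [0, 0, 0.096], [0, 0, 0]],
    [1, [0, 0, 0.1], [0, 0, 0]],
    [1, [0, 0, 0.102], [0, 0, 0]],
    [1, [0, 0, 0.104], [0, 0, 0]],
    [1, [0, 0, 0.106], [0, 0, 0]],
    [1, [0, 0, 0.106], [0, 0, 0]],
    [1, [0, 0, 0.106], [0, 0, 0]]
  ]
}}

```text
t: 5.85
position: [0.5533, 0.0649, 0.0423]
tool_rot: [3.141, -0.0, 1.663]
contact_force: [-0.5, -0.1, -1.6]
opening: 0.569
gripper_force: 42.5
```

```bash
python3 -c "
from m import *
cv2.imwrite('pics/s2.png',cv2.resize(capture('side')[140:260,220:400],None,fx=4,fy=4))
print(observe()['contact_force'],observe()['position'])"
```

```text
[ 0.0475527  -0.84560196 -2.1769848 ] [0.55328981 0.06488862 0.04221409]
```

View pics/s2.png

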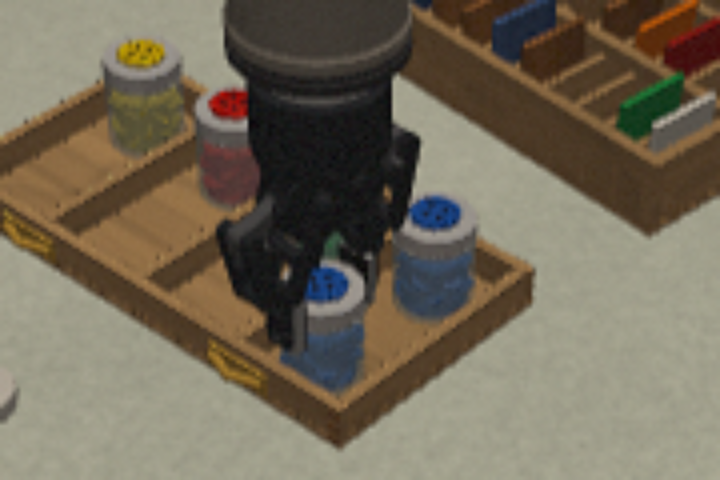

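Blue hangs just above the floor in its lane, centred and clear of the stock jar. I'll lower it the last few mm and open partway.

{"name": "step_arm", "arguments": {
  "series": [
    [1, [0, 0, 0.001], [0, 0, 0]],
    [1, [0, 0, 0.002], [0, 0, 0]],
    [1, [0, 0, 0.003], [0, 0, 0]],
    [1, [0, 0, 0.003], [0, 0, 0]],
    [1, [0, 0, 0.003], [0, 0, 0]]
  ]
}}

```text
t: 6.4
position: [0.5533, 0.0649, 0.0401]
tool_rot: [3.141, -0.001, 1.662]
contact_force: [-10.2, -0.2, 29.1]
opening: 0.572
gripper_force: 45.2
```

{"name": "step_arm", "arguments": {
  "series": [
    [1, [0, 0, -0.001], [0, 0, 0]],
    [-0.2, [0, 0, -0.001], [0, 0, 0]],
    [-0.6, [0, 0, -0.001], [0, 0, 0]],
    [-0.6, [0, 0, -0.001], [0, 0, 0]],
    [-0.6, [0, 0, -0.001], [0, 0, 0]],
    [-0.6, [0, 0, -0.02], [0, 0, 0]],
    [-0.6, [0, 0, -0.06], [0, 0, 0]],
    [-0.6, [0, 0, -0.11], [0, 0, 0]],
    [-1, [0, 0, -0.13], [0, 0, 0]],
    [-1, [0, 0, -0.13], [0, 0, 0]]
  ]
}}

```text
t: 7.4
position: [0.5547, 0.0651, 0.1718]
tool_rot: [3.137, -0.002, 1.663]
contact_force: [-0.4, -0.1, -0.7]
opening: 1.002
gripper_force: 0.0
```

```bash
python3 -c "
from m import *
yw=np.radians(5.5)+np.pi/2
print(observe()['position'])
rel([*J['green'],.17],yw)"
```

```text
[0.55474413 0.06506194 0.17184565]
shift [-0.2796 -0.0375  0.0012] turn [ 0.26 -0.09 -0.24] j7 0.13
```

{"name": "step_arm", "arguments": {
  "series": [
    [-1, [-0.28, -0.038, 0], [0, 0, 0]],
    [-1, [-0.28, -0.038, 0], [0, 0, 0]],
    [-1, [-0.28, -0.038, 0], [0, 0, 0]],
    [-1, [-0.28, -0.038, 0], [0, 0, 0]],
    [-1, [-0.28, -0.038, 0], [0, 0, 0]],
    [-1, [-0.28, -0.038, 0], [0, 0, 0]],
    [-1, [-0.28, -0.038, 0], [0, 0, 0]],
    [-1, [-0.28, -0.038, 0], [0, 0, 0]],
    [-1, [-0.28, -0.038, 0], [0, 0, 0]],
    [-1, [-0.28, -0.038, 0], [0, 0, 0]],
    [-1, [-0.28, -0.038, 0], [0, 0, 0]]
  ]
}}

```text
t: 8.5
position: [0.5412, -0.2165, 0.1688]
tool_rot: [-3.141, -0.0, 1.664]
contact_force: [-0.1, 0.3, -0.9]
opening: 1.001
gripper_force: 0.0
```

```bash
python3 -c "
from m import *
yw=np.radians(5.5)+np.pi/2
print(observe()['position'])
a=capture('top');cv2.imwrite('pics/t2.png',cv2.resize(a[185:305,135:310],None,fx=4.5,fy=4.5,interpolation=cv2.INTER_CUBIC))
rel([*J['green'],.032],yw)"
```

```text
[ 0.54124959 -0.2164728   0.16880606]
shift [-0.0004  0.0018  0.1369] turn [ 0.   -0.01 -0.16] j7 0.68
```

View pics/t2.png

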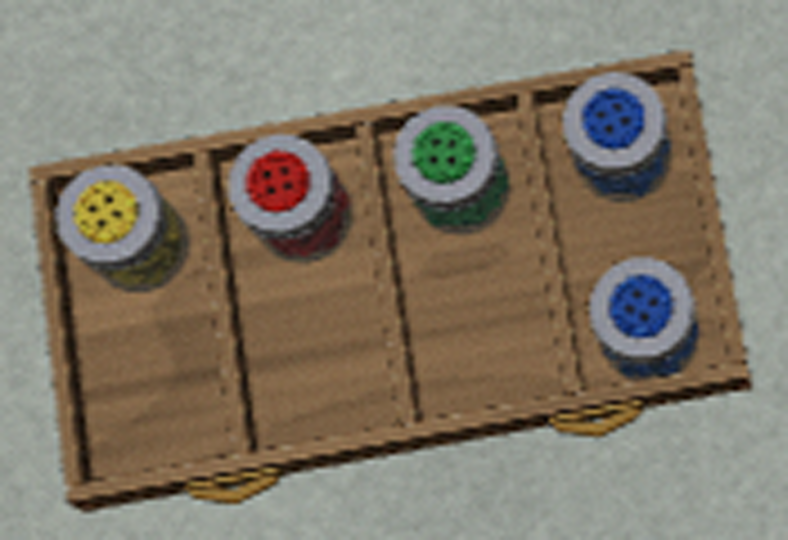

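Blue stands in its lane with its button at crop (642,306), and the stock jars have not moved. Green is next.

{"name": "step_arm", "arguments": {
  "series": [
    [-1, [0, 0.001, 0.05], [0, 0, 0]],
    [-1, [0, 0.001, 0.095], [0, 0, 0]],
    [-1, [0, 0.001, 0.125], [0, 0, 0]],
    [-1, [0, 0.001, 0.137], [0, 0, 0]],
    [-1, [0, 0.001, 0.137], [0, 0, 0]],
    [1, [0, 0.001, 0.137], [0, 0, 0]],
    [1, [0, 0.001, 0.137], [0, 0, 0]],
    [1, [0, 0.001, 0.137], [0, 0, 0]],
    [1, [0, 0.001, 0.137], [0, 0, 0]],
    [1, [0, 0.001, 0.137], [0, 0, 0]],
    [1, [0, 0.001, 0.137], [0, 0, 0]]
  ]
}}

```text
t: 9.65
position: [0.543, -0.2176, 0.0336]
tool_rot: [3.139, 0.0, 1.663]
contact_force: [-1.9, 1.2, 12.1]
opening: 0.574
gripper_force: 39.4
```

```bash
python3 -c "
from m import *
yw=np.radians(5.5)+np.pi/2
print(observe()['position'])
rel([*P['green'],.15],yw)"
```

```text
[ 0.54296014 -0.21762884  0.03364296]
shift [ 0.3622  0.0369 -0.1164] turn [ 0.14  0.02 -0.24] j7 0.81
```

{"name": "step_arm", "arguments": {
  "series": [
    [1, [0, 0, -0.03], [0, 0, 0]],
    [1, [0, 0, -0.07], [0, 0, 0]],
    [1, [0, 0, -0.116], [0, 0, 0]],
    [1, [0.03, 0.003, -0.116], [0, 0, 0]],
    [1, [0.08, 0.008, -0.116], [0, 0, 0]],
    [1, [0.13, 0.013, -0.116], [0, 0, 0]],
    [1, [0.18, 0.018, -0.116], [0, 0, 0]],
    [1, [0.23, 0.023, -0.116], [0, 0, 0]],
    [1, [0.28, 0.028, -0.116], [0, 0, 0]],
    [1, [0.32, 0.032, -0.116], [0, 0, 0]],
    [1, [0.35, 0.036, -0.116], [0, 0, 0]],
    [1, [0.362, 0.037, -0.116], [0, 0, 0]]
  ]
}}

```text
t: 10.85
position: [0.5456, 0.1503, 0.1486]
tool_rot: [3.141, -0.001, 1.667]
contact_force: [0.3, -0.9, -1.9]
opening: 0.576
gripper_force: 42.5
```

{"name": "step_arm", "arguments": {
  "series": [
    [1, [0, 0, 0], [0, 0, 0]],
    [1, [0, 0, 0], [0, 0, 0]]
  ]
}}

```text
t: 11.05
position: [0.5458, 0.1453, 0.1484]
tool_rot: [3.141, 0.0, 1.662]
contact_force: [0.7, -0.8, -1.1]
opening: 0.572
gripper_force: 42.5
```

```bash
python3 -c "
from m import *
yw=np.radians(5.5)+np.pi/2
print(observe()['position'])
rel([*P['green'],.042],yw)"
```

```text
[0.54575341 0.14526107 0.14835616]
shift [0.0011 0.0005 0.1064] turn [ 0.02  0.01 -0.29] j7 0.02
```

{"name": "step_arm", "arguments": {
  "series": [
    [1, [0.001, 0, 0.03], [0, 0, 0]],
    [1, [0.001, 0, 0.06], [0, 0, 0]],
    [1, [0.001, 0, 0.085], [0, 0, 0]],
    [1, [0.001, 0, 0.098], [0, 0, 0]],
    [1, [0.001, 0, 0.102], [0, 0, 0]],
    [1, [0.001, 0, 0.104], [0, 0, 0]],
    [1, [0.001, 0, 0.106], [0, 0, 0]],
    [1, [0.001, 0, 0.107], [0, 0, 0]],
    [1, [0.001, 0, 0.107], [0, 0, 0]],
    [1, [0.001, 0, 0.107], [0, 0, 0]]
  ]
}}

```text
t: 12.05
position: [0.5458, 0.1476, 0.0413]
tool_rot: [3.141, -0.0, 1.663]
contact_force: [1.7, -0.8, -2.1]
opening: 0.571
gripper_force: 42.4
```

{"name": "step_arm", "arguments": {
  "series": [
    [1, [0, 0, 0.0005], [0, 0, 0]],
    [1, [0, 0, 0.001], [0, 0, 0]],
    [1, [0, 0, 0.001], [0, 0, 0]]
  ]
}}

```text
t: 12.35
position: [0.5455, 0.1474, 0.0399]
tool_rot: [-3.141, 0.0, 1.663]
contact_force: [0.2, 0.7, -0.9]
opening: 0.57
gripper_force: 42.4
```

{"name": "step_arm", "arguments": {
  "series": [
    [1, [0, 0, 0.0005], [0, 0, 0]],
    [1, [0, 0, 0.001], [0, 0, 0]],
    [1, [0, 0, 0.001], [0, 0, 0]]
  ]
}}

```text
t: 12.65
position: [0.5456, 0.1475, 0.0396]
tool_rot: [-3.141, -0.001, 1.662]
contact_force: [-7.3, -0.3, 18.2]
opening: 0.573
gripper_force: 44.2
```

Green touched down at 18 N. I'll release it and move off.

{"name": "step_arm", "arguments": {
  "series": [
    [1, [0, 0, -0.0005], [0, 0, 0]],
    [-0.2, [0, 0, -0.001], [0, 0, 0]],
    [-0.6, [0, 0, -0.001], [0, 0, 0]],
    [-0.6, [0, 0, -0.001], [0, 0, 0]],
    [-0.6, [0, 0, -0.001], [0, 0, 0]],
    [-0.6, [0, 0, -0.02], [0, 0, 0]],
    [-0.6, [0, 0, -0.06], [0, 0, 0]],
    [-0.6, [0, 0, -0.11], [0, 0, 0]],
    [-1, [0, 0, -0.13], [0, 0, 0]],
    [-1, [0, 0, -0.13], [0, 0, 0]]
  ]
}}

```text
t: 13.65
position: [0.5471, 0.1479, 0.1719]
tool_rot: [3.137, -0.002, 1.663]
contact_force: [0.1, 1.1, -1.2]
opening: 1.0
gripper_force: 0.0
```

```bash
python3 -c "
from m import *
yw=np.radians(5.5)+np.pi/2
print(observe()['position'])
rel([*J['red'],.17],yw)"
```

```text
[0.5470786  0.14789338 0.17187195]
shift [-4.162e-01 -1.368e-01  4.000e-04] turn [ 0.25 -0.13 -0.24] j7 0.0
```

{"name": "step_arm", "arguments": {
  "series": [
    [-1, [-0.417, -0.137, 0], [0, 0, 0]],
    [-1, [-0.417, -0.137, 0], [0, 0, 0]],
    [-1, [-0.417, -0.137, 0], [0, 0, 0]],
    [-1, [-0.417, -0.137, 0], [0, 0, 0]],
    [-1, [-0.417, -0.137, 0], [0, 0, 0]],
    [-1, [-0.417, -0.137, 0], [0, 0, 0]],
    [-1, [-0.417, -0.137, 0], [0, 0, 0]],
    [-1, [-0.417, -0.137, 0], [0, 0, 0]],
    [-1, [-0.417, -0.137, 0], [0, 0, 0]],
    [-1, [-0.417, -0.137, 0], [0, 0, 0]],
    [-1, [-0.417, -0.137, 0], [0, 0, 0]],
    [-1, [-0.417, -0.137, 0], [0, 0, 0]]
  ]
}}

```text
t: 14.85
position: [0.4474, -0.2793, 0.1683]
tool_rot: [-3.141, -0.001, 1.664]
contact_force: [0.9, 0.4, 0.3]
opening: 1.003
gripper_force: 0.0
```

{"name": "step_arm", "arguments": {
  "series": [
    [-1, [0, 0, 0], [0, 0, 0]],
    [-1, [0, 0, 0], [0, 0, 0]]
  ]
}}

```text
t: 15.05
position: [0.4478, -0.2793, 0.1688]
tool_rot: [-3.142, -0.0, 1.665]
contact_force: [-0.3, 0.3, 0.2]
opening: 0.999
gripper_force: 0.0
```

```bash
python3 -c "
from m import *
yw=np.radians(5.5)+np.pi/2
print(observe()['position'],observe()['joints'].round(2))
rel([*J['red'],.032],yw)"
```

```text
[ 0.44781157 -0.27928819  0.16879985] [-0.23  0.34  0.81  2.03 -0.31  0.9   0.85]
shift [0.     0.0012 0.1368] turn [-0.01 -0.02 -0.13] j7 0.85
```

{"name": "step_arm", "arguments": {
  "series": [
    [-1, [0, 0.001, 0.05], [0, 0, 0]],
    [-1, [0, 0.001, 0.095], [0, 0, 0]],
    [-1, [0, 0.001, 0.125], [0, 0, 0]],
    [-1, [0, 0.001, 0.137], [0, 0, 0]],
    [-1, [0, 0.001, 0.137], [0, 0, 0]],
    [1, [0, 0.001, 0.137], [0, 0, 0]],
    [1, [0, 0.001, 0.137], [0, 0, 0]],
    [1, [0, 0.001, 0.137], [0, 0, 0]],
    [1, [0, 0.001, 0.137], [0, 0, 0]],
    [1, [0, 0.001, 0.137], [0, 0, 0]],
    [1, [0, 0.001, 0.137], [0, 0, 0]]
  ]
}}

```text
t: 16.15
position: [0.4493, -0.2805, 0.0335]
tool_rot: [3.139, 0.0, 1.663]
contact_force: [-3.0, 2.0, 14.4]
opening: 0.575
gripper_force: 38.9
```

```bash
python3 -c "
from m import *
yw=np.radians(5.5)+np.pi/2
print(observe()['position'])
rel([*P['red'],.15],yw)"
```

```text
[ 0.44932789 -0.28053748  0.03351419]
shift [ 0.4982  0.1362 -0.1164] turn [ 0.14  0.03 -0.23] j7 1.03
```

{"name": "step_arm", "arguments": {
  "series": [
    [1, [0, 0, -0.03], [0, 0, 0]],
    [1, [0, 0, -0.07], [0, 0, 0]],
    [1, [0, 0, -0.116], [0, 0, 0]],
    [1, [0.03, 0.008, -0.116], [0, 0, 0]],
    [1, [0.075, 0.02, -0.116], [0, 0, 0]],
    [1, [0.12, 0.032, -0.116], [0, 0, 0]],
    [1, [0.165, 0.044, -0.116], [0, 0, 0]],
    [1, [0.21, 0.056, -0.116], [0, 0, 0]],
    [1, [0.255, 0.07, -0.116], [0, 0, 0]],
    [1, [0.3, 0.082, -0.116], [0, 0, 0]],
    [1, [0.33, 0.09, -0.116], [0, 0, 0]],
    [1, [0.34, 0.094, -0.116], [0, 0, 0]]
  ]
}}

```text
t: 17.35
position: [0.5112, 0.0708, 0.1486]
tool_rot: [3.141, -0.001, 1.667]
contact_force: [0.2, 0.0, -1.7]
opening: 0.57
gripper_force: 42.9
```

{"name": "step_arm", "arguments": {
  "series": [
    [1, [0.04, 0.011, 0], [0, 0, 0]],
    [1, [0.08, 0.022, 0], [0, 0, 0]],
    [1, [0.12, 0.033, 0], [0, 0, 0]],
    [1, [0.15, 0.041, 0], [0, 0, 0]],
    [1, [0.158, 0.042, 0], [0, 0, 0]],
    [1, [0.158, 0.042, 0], [0, 0, 0]],
    [1, [0.158, 0.042, 0], [0, 0, 0]]
  ]
}}

```text
t: 18.05
position: [0.5382, 0.2265, 0.1483]
tool_rot: [3.141, 0.0, 1.661]
contact_force: [0.9, -1.4, -1.6]
opening: 0.568
gripper_force: 42.8
```

```bash
python3 -c "
from m import *
yw=np.radians(5.5)+np.pi/2
print(observe()['position'])
rel([*P['red'],.042],yw)"
```

```text
[0.5382057  0.22651217 0.14826232]
shift [0.0015 0.0008 0.1063] turn [ 0.01  0.02 -0.32] j7 -0.08
```

{"name": "step_arm", "arguments": {
  "series": [
    [1, [0, 0, 0.03], [0, 0, 0]],
    [1, [0, 0, 0.06], [0, 0, 0]],
    [1, [0, 0, 0.085], [0, 0, 0]],
    [1, [0, 0, 0.098], [0, 0, 0]],
    [1, [0, 0, 0.102], [0, 0, 0]],
    [1, [0, 0, 0.104], [0, 0, 0]],
    [1, [0, 0, 0.106], [0, 0, 0]],
    [1, [0, 0, 0.107], [0, 0, 0]],
    [1, [0, 0, 0.107], [0, 0, 0]],
    [1, [0, 0, 0.107], [0, 0, 0]]
  ]
}}

```text
t: 19.05
position: [0.5383, 0.2282, 0.0413]
tool_rot: [3.141, -0.0, 1.663]
contact_force: [0.7, -0.1, -1.3]
opening: 0.571
gripper_force: 42.8
```

{"name": "step_arm", "arguments": {
  "series": [
    [1, [0, 0, 0.0005], [0, 0, 0]],
    [1, [0, 0, 0.0015], [0, 0, 0]],
    [1, [0, 0, 0.0015], [0, 0, 0]]
  ]
}}

```text
t: 19.35
position: [0.5382, 0.2282, 0.0396]
tool_rot: [3.142, -0.0, 1.663]
contact_force: [-2.4, 0.9, 3.5]
opening: 0.566
gripper_force: 43.3
```

{"name": "step_arm", "arguments": {
  "series": [
    [1, [0, 0, 0.0003], [0, 0, 0]],
    [-0.2, [0, 0, 0], [0, 0, 0]],
    [-0.6, [0, 0, 0], [0, 0, 0]],
    [-0.6, [0, 0, 0], [0, 0, 0]],
    [-0.6, [0, 0, 0], [0, 0, 0]],
    [-0.6, [0, 0, -0.02], [0, 0, 0]],
    [-0.6, [0, 0, -0.06], [0, 0, 0]],
    [-0.6, [0, 0, -0.11], [0, 0, 0]],
    [-1, [0, 0, -0.13], [0, 0, 0]],
    [-1, [0, 0, -0.13], [0, 0, 0]]
  ]
}}

```text
t: 20.35
position: [0.5396, 0.2287, 0.1725]
tool_rot: [3.138, -0.003, 1.663]
contact_force: [1.0, -0.1, -1.0]
opening: 1.001
gripper_force: 0.0
```

```bash
python3 -c "
from m import *
yw=np.radians(5.5)+np.pi/2
print(observe()['position'])
rel([*J['yellow'],.17],yw)"
```

```text
[0.53961394 0.22869694 0.17247167]
shift [-0.5709 -0.0505  0.0007] turn [ 0.23 -0.15 -0.24] j7 -0.1
```

{"name": "step_arm", "arguments": {
  "series": [
    [-1, [-0.572, -0.05, 0], [0, 0, 0]],
    [-1, [-0.572, -0.05, 0], [0, 0, 0]],
    [-1, [-0.572, -0.05, 0], [0, 0, 0]],
    [-1, [-0.572, -0.05, 0], [0, 0, 0]],
    [-1, [-0.572, -0.05, 0], [0, 0, 0]],
    [-1, [-0.572, -0.05, 0], [0, 0, 0]],
    [-1, [-0.572, -0.05, 0], [0, 0, 0]],
    [-1, [-0.572, -0.05, 0], [0, 0, 0]],
    [-1, [-0.572, -0.05, 0], [0, 0, 0]],
    [-1, [-0.572, -0.05, 0], [0, 0, 0]],
    [-1, [-0.572, -0.05, 0], [0, 0, 0]],
    [-1, [-0.572, -0.05, 0], [0, 0, 0]]
  ]
}}

```text
t: 21.55
position: [0.5391, -0.3507, 0.1687]
tool_rot: [-3.14, 0.001, 1.659]
contact_force: [-0.3, -0.6, 0.2]
opening: 1.002
gripper_force: 0.0
```

```bash
python3 -c "
from m import *
yw=np.radians(5.5)+np.pi/2
print(observe()['position'])
a=capture('top');cv2.imwrite('pics/t3.png',a[160:340,120:520])
rel([*J['yellow'],.17],yw)"
```

```text
[ 0.53909216 -0.35069629  0.16867667]
shift [ 0.0083  0.0038 -0.0012] turn [-0.08  0.16 -0.57] j7 0.94
```

View pics/t3.png

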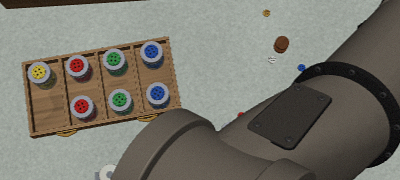

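Red, green and blue now stand in their lanes, at crop (82,106), (120,100) and (157,95). I'll let the arm settle over yellow.

{"name": "step_arm", "arguments": {
  "series": [
    [-1, [0, 0, 0], [0, 0, 0]],
    [-1, [0, 0, 0], [0, 0, 0]],
    [-1, [0, 0, 0], [0, 0, 0]]
  ]
}}

```text
t: 21.9
position: [0.5411, -0.3447, 0.169]
tool_rot: [-3.141, -0.001, 1.664]
contact_force: [0.0, -0.2, -0.3]
opening: 0.997
gripper_force: 0.0
```

```bash
python3 -c "
from m import *
yw=np.radians(5.5)+np.pi/2
print(observe()['position'])
rel([*J['yellow'],.032],yw)"
```

```text
[ 0.5411227  -0.34466744  0.16899866]
shift [1.00e-04 6.00e-04 1.37e-01] turn [-0.02 -0.04 -0.15] j7 0.94
```

{"name": "step_arm", "arguments": {
  "series": [
    [-1, [0, 0, 0.05], [0, 0, 0]],
    [-1, [0, 0, 0.095], [0, 0, 0]],
    [-1, [0, 0, 0.125], [0, 0, 0]],
    [-1, [0, 0, 0.137], [0, 0, 0]],
    [-1, [0, 0, 0.137], [0, 0, 0]],
    [1, [0, 0, 0.137], [0, 0, 0]],
    [1, [0, 0, 0.137], [0, 0, 0]],
    [1, [0, 0, 0.137], [0, 0, 0]],
    [1, [0, 0, 0.137], [0, 0, 0]],
    [1, [0, 0, 0.137], [0, 0, 0]],
    [1, [0, 0, 0.137], [0, 0, 0]]
  ]
}}

```text
t: 23.0
position: [0.5416, -0.3465, 0.0342]
tool_rot: [3.139, 0.001, 1.663]
contact_force: [-1.8, 2.4, 9.7]
opening: 0.57
gripper_force: 39.7
```

```bash
python3 -c "
from m import *
yw=np.radians(5.5)+np.pi/2
print(observe()['position'])
rel([*P['yellow'],.15],yw)"
```

```text
[ 0.54163757 -0.34653631  0.03422545]
shift [ 0.6544  0.0503 -0.1162] turn [ 0.13  0.05 -0.24] j7 1.04
```

{"name": "step_arm", "arguments": {
  "series": [
    [1, [0, 0, -0.03], [0, 0, 0]],
    [1, [0, 0, -0.07], [0, 0, 0]],
    [1, [0, 0, -0.116], [0, 0, 0]],
    [1, [0.03, 0.002, -0.116], [0, 0, 0]],
    [1, [0.075, 0.005, -0.116], [0, 0, 0]],
    [1, [0.12, 0.009, -0.116], [0, 0, 0]],
    [1, [0.165, 0.012, -0.116], [0, 0, 0]],
    [1, [0.21, 0.016, -0.116], [0, 0, 0]],
    [1, [0.255, 0.02, -0.116], [0, 0, 0]],
    [1, [0.3, 0.023, -0.116], [0, 0, 0]],
    [1, [0.33, 0.025, -0.116], [0, 0, 0]],
    [1, [0.34, 0.026, -0.116], [0, 0, 0]]
  ]
}}

```text
t: 24.2
position: [0.5356, -0.0013, 0.149]
tool_rot: [3.141, -0.002, 1.667]
contact_force: [0.0, -0.0, -1.2]
opening: 0.576
gripper_force: 42.2
```

{"name": "step_arm", "arguments": {
  "series": [
    [1, [0.03, 0.002, 0], [0, 0, 0]],
    [1, [0.075, 0.006, 0], [0, 0, 0]],
    [1, [0.12, 0.009, 0], [0, 0, 0]],
    [1, [0.165, 0.013, 0], [0, 0, 0]],
    [1, [0.21, 0.016, 0], [0, 0, 0]],
    [1, [0.25, 0.019, 0], [0, 0, 0]],
    [1, [0.28, 0.022, 0], [0, 0, 0]],
    [1, [0.3, 0.023, 0], [0, 0, 0]],
    [1, [0.314, 0.024, 0], [0, 0, 0]],
    [1, [0.314, 0.024, 0], [0, 0, 0]],
    [1, [0.314, 0.024, 0], [0, 0, 0]],
    [1, [0.314, 0.024, 0], [0, 0, 0]]
  ]
}}

```text
t: 25.4
position: [0.5311, 0.3079, 0.1486]
tool_rot: [3.142, 0.0, 1.66]
contact_force: [-0.5, -1.0, -0.7]
opening: 0.573
gripper_force: 42.2
```

```bash
python3 -c "
from m import *
yw=np.radians(5.5)+np.pi/2
print(observe()['position'])
rel([*P['yellow'],.042],yw)"
```

```text
[0.53106446 0.30792767 0.14862426]
shift [0.0018 0.0006 0.1066] turn [ 0.    0.01 -0.37] j7 -0.17
```

{"name": "step_arm", "arguments": {
  "series": [
    [1, [0.001, 0, 0.03], [0, 0, 0]],
    [1, [0.001, 0, 0.06], [0, 0, 0]],
    [1, [0.001, 0, 0.085], [0, 0, 0]],
    [1, [0.001, 0, 0.098], [0, 0, 0]],
    [1, [0.001, 0, 0.102], [0, 0, 0]],
    [1, [0.001, 0, 0.104], [0, 0, 0]],
    [1, [0.001, 0, 0.106], [0, 0, 0]],
    [1, [0.001, 0, 0.107], [0, 0, 0]],
    [1, [0.001, 0, 0.107], [0, 0, 0]],
    [1, [0.001, 0, 0.107], [0, 0, 0]]
  ]
}}

```text
t: 26.4
position: [0.5307, 0.3109, 0.0418]
tool_rot: [3.141, -0.0, 1.663]
contact_force: [-0.4, -0.4, -1.7]
opening: 0.575
gripper_force: 42.2
```

{"name": "step_arm", "arguments": {
  "series": [
    [1, [0, 0, 0.0005], [0, 0, 0]],
    [1, [0, 0, 0.0015], [0, 0, 0]],
    [1, [0, 0, 0.0015], [0, 0, 0]]
  ]
}}

```text
t: 26.7
position: [0.5306, 0.3108, 0.0403]
tool_rot: [3.142, -0.0, 1.663]
contact_force: [-2.2, -1.1, 5.8]
opening: 0.573
gripper_force: 42.7
```

{"name": "step_arm", "arguments": {
  "series": [
    [1, [0, 0, 0], [0, 0, 0]],
    [-0.2, [0, 0, 0], [0, 0, 0]],
    [-0.6, [0, 0, 0], [0, 0, 0]],
    [-0.6, [0, 0, 0], [0, 0, 0]],
    [-0.6, [0, 0, 0], [0, 0, 0]],
    [-0.6, [0, 0, -0.02], [0, 0, 0]],
    [-0.6, [0, 0, -0.06], [0, 0, 0]],
    [-0.6, [0, 0, -0.11], [0, 0, 0]],
    [-0.6, [0, 0, -0.15], [0, 0, 0]],
    [-0.6, [0, 0, -0.15], [0, 0, 0]]
  ]
}}

```text
t: 27.7
position: [0.5329, 0.3115, 0.1952]
tool_rot: [3.136, -0.004, 1.662]
contact_force: [0.9, 0.3, -0.9]
opening: 0.8
gripper_force: 0.0
```

{"name": "step_arm", "arguments": {
  "series": [
    [-0.6, [0.05, 0, 0], [0, 0, 0]],
    [-0.6, [0.1, 0, 0], [0, 0, 0]],
    [-0.6, [0.15, 0, 0], [0, 0, 0]],
    [-0.6, [0.2, 0, 0], [0, 0, 0]],
    [-0.6, [0.2, 0, 0], [0, 0, 0]],
    [-0.6, [0.2, 0, 0], [0, 0, 0]],
    [-0.6, [0.2, 0, 0], [0, 0, 0]]
  ]
}}

```text
t: 28.4
position: [0.5127, 0.5087, 0.1896]
tool_rot: [-3.141, 0.001, 1.661]
contact_force: [-0.4, -1.3, -0.2]
opening: 0.797
gripper_force: 0.0
```

```bash
python3 -c "
from h import *
a=capture('top');b=capture('side');cv2.imwrite('pics/t4.png',cv2.resize(a[180:330,130:380],None,fx=3,fy=3));cv2.imwrite('pics/s4.png',cv2.resize(b[130:300,190:390],None,fx=3,fy=3))"
```

```text
(no output)
```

View pics/t4.png

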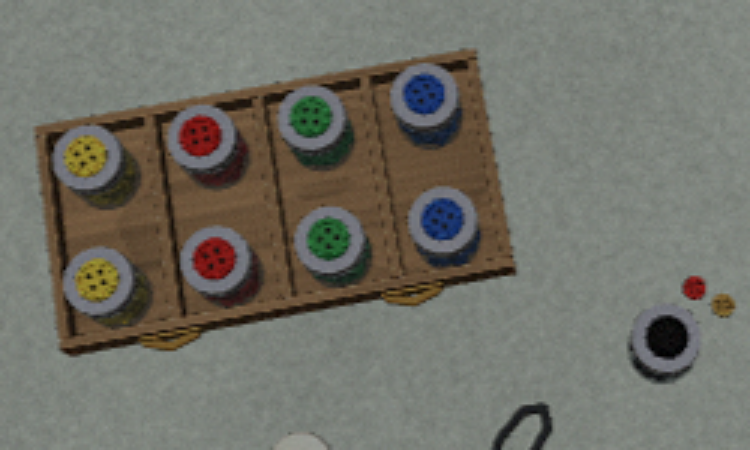

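View pics/s4.png

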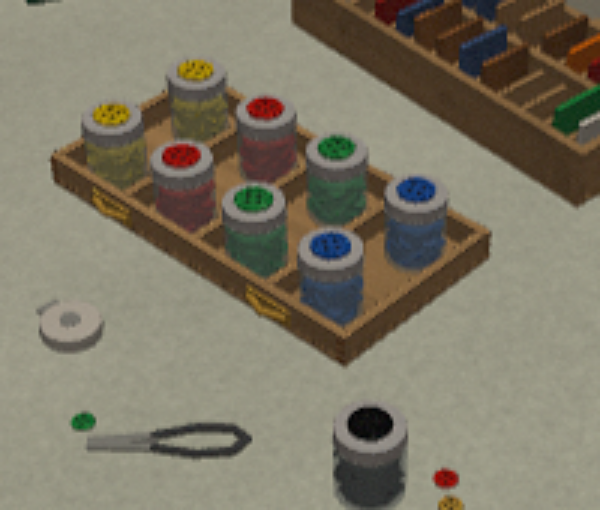

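All four jars stand upright in their lanes, with buttons in the top crop at yellow (97,280), red (214,258), green (328,237) and blue (441,218). The stock jars and the black jar are undisturbed, and the arm is clear.

```bash
python3 -c "
from rig import *
print(job.sign_off())"
```

```text
the job is handed in; nothing more can be done
None
```

The red, blue, yellow and green jars are each standing in their matching tray lanes, the stock jars and black jar look undisturbed in the final pictures, and the job is handed in at about 28 s; the hand-in gave no pass/fail verdict.

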